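Tip the keys out of the pot into the glass bowl

ROBOT

A 6-joint arm with a two-finger parallel gripper is mounted at the origin on the work surface. World frame = base frame: x ahead of the robot, y to its left, z up, the work surface at z = 0. Lengths are in m, angles in rad, forces in N, time in s.
With the tool pointing down it reaches from about 0.275 to 0.85 m from the base axis. Payload 19 kg.
Tool frame: the origin (TCP) lies at the very end of the fingers, on their centre line; the grasp point (between the pads) lies env.hold_point_z behind it (env.hold_point_z is the distance from the TCP to the grasp point, in m); z points along the fingers, y is the line along which they close (so a half turn about z gives the same grasp; the last joint's range is limited). The gripper opens to 85 mm and grips with 20 to 120 N. Pads are 22 mm wide; open, the fingers measure 114 mm over their backs; the gripper's body (76 mm by 85 mm) begins 54 mm behind the grasp point. The pads swing forward as they close: fully open they stand 13 mm farther back than shut.
Start: joints at [-1.296, 0.15, 1.437, -0, 1.554, -0.134], TCP at [0.229, -0.528, 0.231] pointing down, gripper open.
Joint ranges: [-2.8, 2.8], [-0.68, 2.1], [0.12, 2.68], [-1.39, 4.53], [0.16, 2.79], [-2.81, 2.81]. Speed limits (rad/s): [1.89, 1.89, 2.22, 3.01, 3.01, 3.01].

INTERFACE

Orientations are given as a rotation vector (axis times angle).
In Python, from bench import env gives the robot as it stands.
- The arm moves only by the tool apply_moves, never from a script. Its argument "moves" is a list of rows, each a list of 7 numbers: the opening in per cent of the stroke, from 0 (shut) to 100 (fully open), then the shift along the tool's x, y, z in m, then the turn, a rotation vector about the tool's x, y, z in degrees. In form: [[claw, x, y, z, wx, wy, wz], ...]. A call has 1 to 8 rows; each row is the pose to reach, as a shift and turn from the pose commanded when the call began, along the tool's axes at that moment; what a row does not reach only later rows make up. A row lasts 1/8 s, in which the tool goes at most 62.5 mm and 10.7 degrees, less where a joint would pass 70% of its speed; a pose out of reach is approached as far as the arm can. A call with a gripper value outside its range is refused whole. The fingers move at their own pace and stop on an object; "newtons" is the grip in N (left out, the last holds). Time passes only in rows, so rows that repeat a pose let the fingers close. It gives the time, the measured TCP pose, the force, the opening and the grip force at its end, in the units of the state.
- env.sense(): the state, without advancing time (a new reading comes with each control period).
- env.capture(name): name is "scene" or "top"; returns the picture (420x560x3 uint8, blue, green, red); there is no depth.
- env.calibration(name): a dict with "fovy" (degrees; the focal length in pixels is half the picture's height over the tangent of half this angle, whatever the lens; pixels are square), "cx", "cy" (the principal point, pixels), "extrinsics" (4x4, takes a point from world to camera coordinates). Camera axes: x right, y up, looking along -z (the intrinsics and any distortion apply to the point x, -y, -z); pixel columns grow to the right and rows downward; lengths in m; the calibration is good to about 2 mm. A picture is of the moment at which its call begins. calibration takes no time and is no camera call.
- env.hand_in(): hands the job in; it is judged then, once.
Trained networks look in the newest picture that a camera, given by its name, has taken for a name from the list of things; names that differ only in an ending like _2 or _b are one class to them, and where a whole thing is asked for, a point or a joint stands for the part that bears it (a point fixed in the world has none). Each returns a list of dicts, best first, with "conf" (0 to 1); they miss things now and then, are a little off and sometimes report something else, mostly with a low value. They report only what shows in the picture. A call takes as long as a camera call. They do not tell look-alikes from the thing itself.
- env.recognise(camera, label): "xyz" ([x, y, z] in m, in the coordinates of the camera as it stood for that picture, good to about 4 mm: the middle of the surface that is visible of it).
- env.masks_of(camera, label): "pixels" (420x560 bool, what is visible of it).
The state is a dict: "time": time; "joint_positions": joint angles; "qvel": joint speeds; "joint_efforts": joint torques, N m; "position": TCP position; "tool_rot": TCP orientation; "wrist_force": force on the tool from outside, world axes, zero at the start; "moment": the same for the moment, N m; "width": finger opening in m; "gripper_force": force on a finger pad.
Only numpy, scipy, OpenCV 4.12 (cv2) and the standard library are available. Lean on these libraries where they do the work, as an engineer would, in place of code of your own. Each camera call takes 0.05 s, during which the arm holds its last target. There are 200 camera calls.

TASK

Two cabinet keys have been dropped into the narrow steel pot, the taller of the two steel vessels. Pick the pot up, tip both keys out of it into the glass key bowl, then stand the empty pot upright again on the cabinet top where it stood, and let go. Leave the bowl where it is.

Things in the scene. Friction and masses are not known exactly. Their poses are not given: they have to be found in the camera images.
- pot_mid (a point): Centre of the plain steel pot, on its axis, 40 mm above its underside; z axis towards the open mouth. Straight cylinder, 64 mm outside diameter, 80 mm high, walls 3 mm, floor 5 mm, 0.15 to 0.25 kg, no handle. Stands on the cabinet top (z = 0), 70 mm clear all round. The keys lie flat inside; they slide (friction about 0.25) once its mouth points 20 degrees or more below level.
- bowl: Loose clear glass bowl, 170 mm across the rim, 55 mm high, 0.7 kg, upright on the cabinet top. Origin at the centre of its underside, z up. 0.2 m or more from the pot, centre to centre. A wide low steel tin (92 mm across, 35 mm high, empty, no part in the job) may stand between them.
- key_a_mid (a point): Centre of the first copper-coloured stubby key: round flat bow 20 mm across and 7 mm thick, round barrel 7 mm thick, 39 mm long overall, 18 g. Lies in the pot at the start. x axis along the key.
- key_b_mid (a point): Centre of the second copper-coloured key, the same as the first; also in the pot at the start.
There are look-alikes about, which are no part of the job. What is shaped like the part that bears pot_mid but blue is not meant.

How it is judged:
On the way:
1. the pot is lifted over the bowl and tipped until its mouth points at least level (angle between pot_mid's own z axis and vertical above 1.5 rad and height (world z) of pot_mid above 0.08 m and horizontal distance between pot_mid and bowl below 0.15 m), for 0.1 s.
At the end, for the whole second after the job is handed in: Both keys lie in the glass bowl, which stands within 30 mm of where it was; the pot stands upright (within 10 degrees) on the cabinet top within 40 mm of where it stood, at rest and released (horizontal distance between each of key_a_mid, key_b_mid and bowl below 0.078 m and z of each of key_a_mid, key_b_mid in the frame of bowl below 0.05 m and angle between each of pot_mid, bowl's own z axis and vertical below 0.17 rad and height (world z) of pot_mid below 0.045 m and distance of pot_mid from where it was at the start of the episode below 0.04 m and distance of bowl from where it was at the start of the episode below 0.03 m and linear speed of each of pot, bowl below 0.02 m/s); the robot touches nothing.
It fails at once if the glass bowl is shoved or tipped over (distance of bowl from where it was at the start of the episode above 0.05 m or angle between bowl's own z axis and vertical above 0.5 rad).
It also fails if it takes over 64 s, if anything falls off the work surface, if the arm or the gripper's body presses on something with over 40 N, if the wrist force passes 120 N, or if a joint passes its speed limit or range.

## Working session

There is one attempt and no reset: what is moved stays moved. The work goes in short steps, Python scripts to look and compute and a tool call to move; the robot and the scene stay as the last step left them, time stands still between calls to the robot, and variables do not carry over. Pictures are saved under pics/ and viewed, at most 10 in all, crops included, and the job is handed in when it is done.

Besides the shell and the picture viewer there is one more tool, called after "Emit:" by a JSON object that holds its "api" and its "payload", one argument or row to a line. apply_moves: Moves the arm, as the interface text tells. Its arguments: {"type":"object","properties":{"moves":{"type":"array","items":{"type":"array","items":{"type":"number"}}},"newtons":{"type":"number"}},"required":["moves"]}

```bash
ls; mkdir -p pics; python3 - <<'E'
from bench import env
import cv2,numpy as np
print(env.hold_point_z, env.sense())
for n in("scene","top"):
    im=env.capture(n); cv2.imwrite(f"pics/{n}0.png",im)
    c=env.calibration(n); E=np.array(c["extrinsics"]); print(n,{k:v for k,v in c.items()})
    for l in("pot_mid","bowl","key_a_mid"):
        for r in env.recognise(n,l):
            p=np.linalg.inv(E)@np.r_[r["xyz"],1]; print(n,l,round(r["conf"],2),p[:3].round(3))
E
```

```text
pics
0.0187 {'time': 0.0, 'joint_positions': array([-1.29600257e+00,  1.50989316e-01,  1.43800566e+00,  1.48213417e-05,
        1.55379918e+00, -1.34010817e-01]), 'qvel': array([-0.00041337, -0.00122611, -0.00023011, -0.00165423, -0.00037008,
        0.00016926]), 'joint_efforts': array([-5.19415757e-03, -7.13065624e+01, -5.70890486e+01, -6.68553748e-04,
        8.91303382e-03,  7.37350865e-05]), 'position': array([ 0.22848553, -0.52739659,  0.2306862 ]), 'tool_rot': array([-3.07501798e+00, -6.37442632e-01,  1.09479734e-04]), 'wrist_force': array([ 0.08912475, -0.45411665, -0.55589324]), 'moment': array([0.01320007, 0.02134345, 0.04635355]), 'gripper_force': 0.0, 'width': 0.08558018995147305}
scene {'fovy': 53.744483048628204, 'cx': 283.33987604079266, 'cy': 206.06750041510912, 'extrinsics': array([[ 0.89467406,  0.44626448, -0.02015783, -0.50144798],
       [-0.31952016,  0.67080728,  0.66927159,  0.13648195],
       [ 0.31219416, -0.5923391 ,  0.74274437, -1.15487068],
       [ 0.        ,  0.        ,  0.        ,  1.        ]])}
scene pot_mid 0.89 [ 0.557 -0.129  0.05 ]
scene pot_mid 0.8 [0.585 0.077 0.048]
scene pot_mid 0.62 [ 0.547 -0.026  0.053]
scene pot_mid 0.59 [ 0.664 -0.038  0.046]
scene bowl 0.66 [0.516 0.291 0.031]
top {'fovy': 45.67145856911461, 'cx': 285.78067531405924, 'cy': 206.6935135401086, 'extrinsics': array([[ 0.00421515, -0.99992078, -0.01186024,  0.00754256],
       [ 0.99267501,  0.00275196,  0.1207839 , -0.5620104 ],
       [-0.12074169, -0.01228249,  0.99260797, -0.91139087],
       [ 0.        ,  0.        ,  0.        ,  1.        ]])}
top pot_mid 0.97 [ 0.558 -0.129  0.014]
top pot_mid 0.93 [ 0.667 -0.025  0.023]
top pot_mid 0.72 [0.589 0.098 0.014]
top pot_mid 0.65 [ 0.555 -0.016  0.017]
top bowl 0.82 [0.526 0.275 0.026]
top key_a_mid 0.4 [ 0.549 -0.002  0.009]
```

View pics/scene0.png

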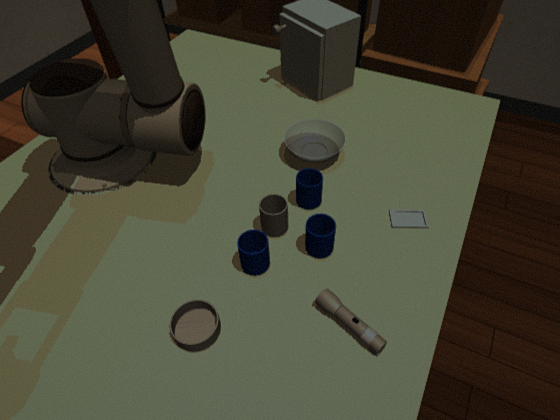

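View pics/top0.png

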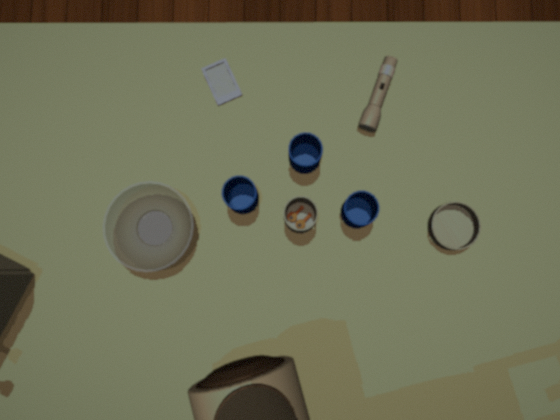

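The grey pot with the copper keys is at about (274,215) in scene and (300,215) in top. Three blue look-alikes stand around it, the bowl is at (315,145) / (150,228), and the low tin is off to the right. Next I fit the shapes to masks from both views.

```bash
cat > h.py <<'E'
from bench import env
import cv2,numpy as np
from scipy.optimize import least_squares
C={n:env.calibration(n) for n in("scene","top")}
def proj(n,P):
    c=C[n];E=np.array(c["extrinsics"]);p=np.atleast_2d(P)@E[:3,:3].T+E[:3,3]
    f=210/np.tan(np.radians(c["fovy"]/2))
    return np.c_[c["cx"]+f*p[:,0]/-p[:,2], c["cy"]-f*p[:,1]/-p[:,2]]
t=np.linspace(0,2*np.pi,60)
def hull(n,x,y,z0,r0,r1,h):
    P=np.r_[np.c_[x+r0*np.cos(t),y+r0*np.sin(t),0*t+z0],np.c_[x+r1*np.cos(t),y+r1*np.sin(t),0*t+z0+h]]
    return cv2.convexHull(proj(n,P).astype(np.float32))[:,0]
def stats(poly):
    x0,y0=poly.min(0);x1,y1=poly.max(0);return np.array([x0,x1,y0,y1])
def mstats(m):
    ys,xs=np.nonzero(m);return np.array([xs.min()-.5,xs.max()+.5,ys.min()-.5,ys.max()+.5])
E
python3 - <<'E'
from h import *
M={n:[] for n in C}
for n in C:
    im=env.capture(n); hsv=cv2.cvtColor(im,cv2.COLOR_BGR2HSV)
    for l in("pot_mid","bowl"):
        for r in env.masks_of(n,l):
            m=r["pixels"]; 
            if m.sum()<50: continue
            s=mstats(m); print(n,l,round(r["conf"],2),s,m.sum(),im[m].mean(0).round()); M[n].append((l,s))
def fit(x,r0,r1,h,obs):
    f=lambda p:np.r_[tuple(stats(hull(n,p[0],p[1],p[2],r0,r1,h))-s for n,s in obs)]
    q=least_squares(f,[*x,0]);print(q.x.round(4),q.fun.round(1))
for x,l,(r0,r1,h) in (((.545,-.01),"pot_mid",(.032,.032,.08)),((.557,-.13),"pot_mid",(.032,.032,.08)),((.665,-.03),"pot_mid",(.032,.032,.08)),((.587,.09),"pot_mid",(.032,.032,.08)),((.52,.285),"bowl",(.04,.085,.055))):
    obs=[]
    for n in C:
        pred=stats(hull(n,*x,0,r0,r1,h)); c=[(abs(s-pred).sum(),s) for a,s in M[n] if a==l]
        if c:
            d,s=min(c,key=lambda z:z[0]); obs.append((n,s)) if d<80 else print("miss",n)
    fit(x,r0,r1,h,obs)
E
```

```text
scene pot_mid 0.94 [295.5 322.5 168.5 209.5] 954 [26. 11.  5.]
scene pot_mid 0.77 [304.5 335.5 213.5 258.5] 1186 [27. 12.  7.]
scene pot_mid 0.7 [258.5 287.5 194.5 237.5] 1053 [26. 32. 35.]
scene pot_mid 0.69 [236.5 269.5 229.5 275.5] 1264 [30. 13.  7.]
scene bowl 0.84 [283.5 346.5 118.5 162.5] 2168 [68. 79. 77.]
top pot_mid 0.98 [340.5 377.5 189.5 228.5] 1092 [71. 44. 27.]
top pot_mid 0.84 [287.5 322.5 132.5 172.5] 1102 [63. 38. 23.]
top pot_mid 0.74 [282.5 317.5 195.5 232.5] 775 [68. 80. 84.]
top pot_mid 0.69 [220.5 258.5 174.5 213.5] 1118 [71. 45. 28.]
top bowl 0.69 [101.5 192.5 180.5 272.5] 6506 [ 87. 100. 102.]
[ 0.545  -0.01   -0.0085] [ 1.7  1.7 -0.4  0.3 -3.9 -3.6  0.6  1.5]
[ 5.567e-01 -1.291e-01 -4.000e-04] [ 0.5  0.6  0.9  1.9 -0.2  2.7 -0.3 -0.6]
[ 0.665 -0.03   0.   ] [ 0.3  0.5  1.3  2.3  2.3  2.3 -1.8  0.7]
[5.842e-01 9.490e-02 3.000e-04] [ 0.6  1.1 -0.5  0.7  0.3  0.4 -0.6  0.1]
[0.5242 0.2638 0.0086] [-0.5  0.7 -2.6 -1.8 -0.8  0.6 -1.4 -1. ]
```

```bash
python3 - <<'E'
from h import *
D=[((.545,-.01),[258.5,287.5,194.5,237.5],[282.5,317.5,195.5,232.5]),
((.557,-.13),[236.5,269.5,229.5,275.5],[340.5,377.5,189.5,228.5]),
((.665,-.03),[304.5,335.5,213.5,258.5],[287.5,322.5,132.5,172.5]),
((.585,.09),[295.5,322.5,168.5,209.5],[220.5,258.5,174.5,213.5]),
((.524,.27),[283.5,346.5,118.5,162.5],[101.5,192.5,180.5,272.5])]
for i,(x,a,b) in enumerate(D):
    d=(.04,.085,.055) if i==4 else (.032,.032,.08)
    f=lambda p:np.r_[stats(hull("scene",*p/10,*d))-a,stats(hull("top",*p/10,*d))-b]
    q=least_squares(f,[x[0]*10,x[1]*10,.01],diff_step=.01,x_scale=.1,loss="soft_l1");print((q.x/10).round(4),f(q.x).round(1))
    # sep: z fixed
    g=lambda p:f(np.r_[p,0]); q=least_squares(g,[x[0]*10,x[1]*10],diff_step=.01,loss="soft_l1");print((q.x/10).round(4),g(q.x).round(1))
E
```

```text
[ 0.5454 -0.0169 -0.0013] [ 0.2  0.5 -0.5  0.6 -0.2  0.3 -0.2  1.1]
[ 0.5455 -0.0171] [ 0.1  0.5 -0.8  0.3 -0.1  0.5 -0.4  1. ]
[ 0.5552 -0.1271  0.0011] [ 0.3  0.3 -0.4  0.5 -1.1  1.8  0.4  0.1]
[ 0.5552 -0.1267] [ 0.4  0.4 -0.2  0.6 -1.3  1.5  0.5  0.2]
[ 6.627e-01 -2.580e-02  1.000e-04] [ 0.1  0.3 -0.4  0.5  0.   0.  -0.5  1.8]
[ 0.6627 -0.0258] [ 0.1  0.3 -0.4  0.5  0.   0.  -0.5  1.8]
[ 5.831e-01  9.530e-02 -1.000e-04] [ 0.2  0.7 -0.6  0.6  0.   0.2  0.1  0.7]
[0.5831 0.0953] [ 0.2  0.7 -0.7  0.5  0.1  0.2  0.   0.7]
[ 0.5229  0.2666 -0.0017] [-0.4  0.2 -0.2  0.3 -0.2  0.1  0.3 -0.3]
[0.5229 0.2659] [-0.5  0.2 -0.6 -0.  -0.2  0.3  0.1 -0.4]
```

Emit:
{"api": "apply_moves", "payload": {
  "moves": [
    [100,0,0,0,0,10,0],
    [100,0,0,-0.05,0,20,0],
    [100,0,0,-0.05,0,30,0]
  ]
}}

```text
time: 1.08
position: [0.2286, -0.5287, 0.2855]
tool_rot: [-2.879, -0.601, -0.779]
wrist_force: [-0.2, -0.3, -2.9]
width: 0.0852
gripper_force: 0.0
```

```bash
python3 - <<'E'
from bench import env
s=env.sense();print(s["joint_positions"].round(3).tolist(),s["position"].round(4).tolist(),s["tool_rot"].round(4).tolist())
E
```

```text
[-1.567, 0.193, 1.367, 0.494, 1.774, -0.353] [0.2286, -0.5287, 0.2855] [-2.8788, -0.6005, -0.7789]
```

```bash
cat > fk.py <<'E'
import numpy as np
from scipy.spatial.transform import Rotation as R
def rot(q): 
    return R.from_euler("ZYYZYZ"[0:3] if 0 else "Z",q[0])*R.from_euler("Y",q[1]+q[2])*R.from_euler("Z",q[3])*R.from_euler("Y",q[4])*R.from_euler("Z",q[5])
E
python3 - <<'E'
from fk import *
D=[([-1.296,.151,1.438,0,1.5538,-.134],[-3.07501798,-.637442632,.0001]),([-1.567,.193,1.367,.494,1.774,-.353],[-2.8788,-.6005,-.7789])]
for q,r in D:
    print((rot(q).inv()*R.from_rotvec(r)).as_rotvec().round(3)); T=R.from_rotvec(r).as_matrix();print(T.round(3).tolist())
E
```

```text
[-0.     0.     1.571]
[[0.918, 0.398, -0.0], [0.398, -0.918, 0.001], [0.0, -0.001, -1.0]]
[0.000e+00 1.000e-03 1.571e+00]
[[0.791, 0.398, 0.464], [0.347, -0.917, 0.195], [0.503, 0.007, -0.864]]
```

Emit:
{"api": "apply_moves", "payload": {
  "moves": [
    [100,0.18,-0.18,0.1,0,20,0],
    [100,0.18,-0.18,0.1,0,20,0],
    [100,0.18,-0.18,0.1,0,20,0],
    [100,0.18,-0.18,0.1,0,20,0],
    [100,0.18,-0.18,0.1,0,20,0],
    [100,0.18,-0.18,0.1,0,20,0]
  ]
}}

```text
time: 1.82
position: [0.3463, -0.2793, 0.2851]
tool_rot: [-2.646, -0.552, -1.233]
wrist_force: [-0.6, -0.1, 0.5]
width: 0.0856
gripper_force: 0.0
```

```bash
cat >> fk.py <<'E'
D=[([-1.29600257,.150989316,1.43800566,1.48e-5,1.55379918,-.13401],[.22848553,-.52739659,.2306862]),([-1.567,.193,1.367,.494,1.774,-.353],[.2286,-.5287,.2855])]
def fk(q,p):
    d1,a1,L2,a3,L3,dt=p
    A=R.from_euler("Z",q[0]);B=A*R.from_euler("Y",q[1]);Cc=A*R.from_euler("Y",q[1]+q[2])
    return np.array([0,0,d1])+A.apply([a1,0,0])+B.apply([0,0,L2])+Cc.apply([a3,0,L3])+rot(q).apply([0,0,dt])
E
python3 - <<'E'
from fk import *
from bench import env
from scipy.optimize import least_squares
s=env.sense();q=s["joint_positions"].round(4).tolist();x=s["position"].round(4).tolist();print(q,x,s["tool_rot"].round(4).tolist(),R.from_rotvec(s["tool_rot"]).as_matrix().round(3).tolist())
D.append((q,x)); open("fk.py","a").write(f"D.append(({q},{x}))\n")
f=lambda p:np.r_[tuple((fk(q,p)-x)*1000 for q,x in D),(p-p0)*10]
p0=np.array([.4,0,.4,0,.4,.25])
r=least_squares(f,p0);print(r.x.round(3),r.fun.round(1))
E
```

```text
[-1.4588, -0.2051, 1.9079, 0.8319, 1.7088, -0.2964] [0.3463, -0.2793, 0.2851] [-2.6456, -0.5516, -1.2333] [[0.589, 0.399, 0.703], [0.258, -0.917, 0.305], [0.766, 0.002, -0.643]]Traceback (most recent call last):
  File "<stdin>", line 8, in <module>
    return func(*args, **kwargs)
    vector_fun = VectorFunction(
        fun_wrapped,
    ...<6 lines>...
        workers=workers
    )
    self._update_fun()
    ~~~~~~~~~~~~~~~~^^
    self.f = self.fun_wrapped(xp_copy(self.x))
             ~~~~~~~~~~~~~~~~^^^^^^^^^^^^^^^^^
    return np.atleast_1d(self.fun(x))
                         ~~~~~~~~^^^
    return self.f(x, *self.args, **self.kwargs)
           ~~~~~~^^^^^^^^^^^^^^^^^^^^^^^^^^^^^^
  File "<stdin>", line 6, in <lambda>
    res = self.concatenate(tuple(objs), axis=axis)
ValueError: all the input arrays must have same number of dimensions, but the array at index 0 has 2 dimension(s) and the array at index 1 has 1 dimension(s)
```

```bash
cat >> fk.py <<'E'
from scipy.optimize import least_squares
p0=np.array([.4,0,.4,0,.4,.25])
f=lambda p:np.concatenate([(fk(q,p)-x)*1000 for q,x in D]+[(p-p0)*10])
r=least_squares(f,p0);P=r.x
LO=np.array([-2.8,-.68,.12,-1.39,.16,-2.81]);HI=np.array([2.8,2.1,2.68,4.53,2.79,2.81])
def ik(x,Rt,q0):
    g=lambda q:np.r_[(fk(q,P)-x)*1000,(rot(q)*R.from_euler("Z",np.pi/2)*1).inv().__mul__(Rt).as_rotvec()*300]
    s=least_squares(g,np.clip(q0,LO+.01,HI-.01),bounds=(LO,HI));return s.x,np.abs(s.fun).max()
def orient(az,tilt):  # tool z: azimuth az, tilt deg below level; y horizontal
    a,t=np.radians([az,tilt]);z=np.array([np.cos(t)*np.cos(a),np.cos(t)*np.sin(a),-np.sin(t)]);y=np.array([np.sin(a),-np.cos(a),0]);return R.from_matrix(np.c_[np.cross(y,z),y,z])
E
python3 - <<'E'
from fk import *
print(P.round(3),r.fun.round(1))
pot=np.array([.5455,-.017,.05]);b=np.array([.523,.266,0])
for az in(23,30):
  for tilt in(10,20,30,40):
    Rt=orient(az,tilt);z=Rt.as_matrix()[:,2]
    out=[];q=D[-1][0]
    for dz,back in((.1,.12),(0,.12),(0,0),(.15,0)):
        q,e=ik(pot+[0,0,dz]-z*(back-.0187),Rt,q);out+= [round(e,1)]
        if back==0 and dz==0: print(q.round(2))
    print(az,tilt,"grasp",out)
    for az2 in(az,60,90,110):
     for phi in(130,-130):
      for t2 in (tilt,0):
        Rd=orient(az2,t2)*R.from_euler("Z",phi,degrees=True)
        pz=(Rd*Rt.inv()).apply([0,0,1]); 
        mid=np.array([b[0],b[1],.17])-pz*[.04,.04,0]; zz=Rd.as_matrix()[:,2]
        qd,e=ik(mid+zz*.0187+pz*.01,Rd,q)
        if e<2: print("  dump",az2,t2,phi,pz.round(2),qd.round(2))
E
```

```text
[ 0.71  -0.214  0.335  0.372  0.751  0.439] [-71.1 -30.7 -13.6 -22.9   8.7  10.3   8.    2.3   3.2   3.1  -2.1  -0.6
   3.7   3.5   1.9]Traceback (most recent call last):
  File "<stdin>", line 9, in <module>
  File "fk.py", line 18, in ik
    s=least_squares(g,np.clip(q0,LO+.01,HI-.01),bounds=(LO,HI));return s.x,np.abs(s.fun).max()
    return func(*args, **kwargs)
    vector_fun = VectorFunction(
        fun_wrapped,
    ...<6 lines>...
        workers=workers
    )
    self._update_fun()
    ~~~~~~~~~~~~~~~~^^
    self.f = self.fun_wrapped(xp_copy(self.x))
             ~~~~~~~~~~~~~~~~^^^^^^^^^^^^^^^^^
    return np.atleast_1d(self.fun(x))
                         ~~~~~~~~^^^
    return self.f(x, *self.args, **self.kwargs)
           ~~~~~~^^^^^^^^^^^^^^^^^^^^^^^^^^^^^^
  File "fk.py", line 17, in <lambda>
    g=lambda q:np.r_[(fk(q,P)-x)*1000,(rot(q)*R.from_euler("Z",np.pi/2)*1).inv().__mul__(Rt).as_rotvec()*300]
                                       ~~~~~~~~~~~~~~~~~~~~~~~~~~~~~~~~^~
TypeError: Argument 'other' has incorrect type (expected scipy.spatial.transform._rotation.Rotation, got int)
```

```bash
cat > ed.py <<'E'
s=open("fk.py").read()
s=s.replace("d1,a1,L2,a3,L3,dt=p","d1,a1,L2,a3,L3,dt,dy,y4=p").replace("A.apply([a1,0,0])","A.apply([a1,dy,0])").replace("+rot(q)","+(Cc*R.from_euler('Z',q[3])).apply([0,y4,0])+rot(q)")
s=s.replace(".4,.25])",".4,.25,0,0])").replace("(p-p0)*10]","(p-p0)*W]").replace("p0=","W=np.array([1,30,1,30,1,1,1,1]);p0=").replace('"Z",np.pi/2)*1)','"Z",np.pi/2))')
open("fk.py","w").write(s)
E
python3 ed.py; python3 -c "
from fk import *
print(P.round(4),r.fun.round(2))"
```

```text
[ 7.480e-02 -9.000e-04  4.997e-01  6.600e-03  4.963e-01  3.224e-01
  7.650e-02  4.000e-04] [ 0.19 -0.33  0.05 -0.01  0.34 -0.05 -0.08  0.03 -0.   -0.33 -0.03  0.1
  0.2   0.1   0.07  0.08  0.  ]
```

```bash
cat > plan.py <<'E'
from fk import *
pot=np.array([.5455,-.017,.05]);b=np.array([.523,.266,0])
for az in(23,30):
  for tilt in(10,20,30):
    Rt=orient(az,tilt);z=Rt.as_matrix()[:,2]
    out=[];q=D[-1][0]
    for dz,back in((.1,.12),(0,.12),(0,0),(.15,0)):
        q,e=ik(pot+[0,0,dz]-z*(back-.0187),Rt,q);out+= [round(float(e),1)]
        if back==0 and dz==0: print(q.round(2))
    print(az,tilt,"grasp",out)
    for az2 in(az,60,90,110):
     for phi in(130,-130):
      for t2 in (tilt,0):
        Rd=orient(az2,t2)*R.from_euler("Z",phi,degrees=True)
        pz=(Rd*Rt.inv()).apply([0,0,1]); 
        mid=np.array([b[0],b[1],.17])-pz*[.04,.04,0]; zz=Rd.as_matrix()[:,2]
        qd,e=ik(mid+zz*.0187+pz*.01,Rd,q)
        if e<2: print("  dump",az2,t2,phi,pz.round(2),qd.round(2))
E
python3 plan.py
```

```text
[-0.72  0.22  2.53  1.93  1.24 -1.19]
23 10 grasp [0.0, 0.0, 0.0, 0.0]
  dump 23 10 130 [ 0.04 -0.8  -0.59] [ 0.36 -0.11  2.46  3.07  0.61  0.75]
  dump 23 0 130 [ 0.13 -0.76 -0.63] [0.36 0.01 2.52 3.09 0.96 0.73]
  dump 60 10 130 [ 0.51 -0.62 -0.59] [-0.14  0.01  2.35  1.72  1.18  1.48]
  dump 60 0 130 [ 0.57 -0.53 -0.63] [-0.16  0.13  2.39  1.87  1.36  1.29]
  dump 90 10 130 [ 0.75 -0.28 -0.59] [-0.2   0.27  2.04  1.31  1.6   1.51]
  dump 90 0 130 [ 0.75 -0.17 -0.63] [-0.22  0.36  2.07  1.4   1.71  1.4 ]
  dump 110 10 130 [ 0.8  -0.01 -0.59] [-0.15  0.44  1.8   1.11  1.84  1.5 ]
  dump 110 0 130 [ 0.77  0.09 -0.63] [-0.16  0.51  1.82  1.2   1.93  1.44]
[-0.67  0.07  2.49  1.79  1.01 -0.97]
23 20 grasp [0.0, 0.0, 0.0, 0.0]
  dump 23 20 130 [-0.2  -0.87 -0.45] [ 0.36 -0.17  2.37  2.99  0.28  0.83]
  dump 23 0 130 [-0.03 -0.8  -0.6 ] [0.35 0.02 2.51 3.08 0.96 0.73]
  dump 60 20 130 [ 0.36 -0.82 -0.45] [-0.09 -0.05  2.27  1.53  1.02  1.71]
  dump 60 0 130 [ 0.45 -0.66 -0.6 ] [-0.15  0.13  2.39  1.88  1.36  1.29]
  dump 60 20 -130 [-0.89 -0.1  -0.45] [-0.13  0.02  2.2   1.49  1.06 -2.81
[... 2716 characters left out ...]
02 2.51 2.78 0.99 0.9 ]
  dump 30 30 -130 [-0.95  0.22 -0.23] [ 0.15 -0.18  2.26  1.43  0.32 -2.31]
  dump 60 30 130 [ 0.22 -0.95 -0.23] [-0.03 -0.09  2.18  1.28  0.92  1.98]
  dump 60 0 130 [ 0.32 -0.76 -0.56] [-0.14  0.14  2.38  1.89  1.35  1.29]
  dump 60 30 -130 [-0.93 -0.28 -0.23] [-0.07 -0.02  2.12  1.27  0.95 -2.58]
  dump 90 30 130 [ 0.66 -0.71 -0.23] [-0.1   0.14  1.95  1.06  1.4   1.77]
  dump 90 0 130 [ 0.66 -0.5  -0.56] [-0.2   0.36  2.06  1.42  1.7   1.41]
  dump 90 30 -130 [-0.66 -0.71 -0.23] [-0.1   0.21  1.86  1.06  1.4  -2.75]
  dump 110 30 130 [ 0.87 -0.44 -0.23] [-0.08  0.3   1.75  0.91  1.66  1.65]
  dump 110 0 130 [ 0.79 -0.24 -0.56] [-0.15  0.51  1.82  1.21  1.92  1.44]
```

```bash
cat > mv.py <<'E'
from fk import *
from bench import env
def mv(x,Rt):
    s=env.sense();Rc=R.from_rotvec(s["tool_rot"]);d=Rc.inv().apply(x-s["position"])
    print("shift",d.round(4).tolist(),"turn",np.degrees((Rc.inv()*Rt).as_rotvec()).round(1).tolist(),"err",round(float(ik(x,Rt,s["joint_positions"])[1]),1),"q",s["joint_positions"].round(2).tolist())
pot=np.array([.5455,-.017,.05]);b=np.array([.523,.266,0])
Rt=orient(23.5,20);z=Rt.as_matrix()[:,2]
E
python3 -c "
from mv import *
mv(pot+[0,0,.12]-z*.1013,Rt)"
```

```text
shift [0.0621, -0.1612, 0.1987] turn [0.0, 20.0, 0.1] err 0.0 q [-1.46, -0.21, 1.91, 0.83, 1.71, -0.3]
```

Emit:
{"api": "apply_moves", "payload": {
  "moves": [
    [100,0.062,-0.161,0.199,0,20,0],
    [100,0.062,-0.161,0.199,0,20,0],
    [100,0.062,-0.161,0.199,0,20,0],
    [100,0.062,-0.161,0.199,0,20,0],
    [100,0.062,-0.161,0.199,0,20,0],
    [100,0.062,-0.161,0.199,0,20,0],
    [100,0.062,-0.161,0.199,0,20,0]
  ]
}}

```text
time: 2.7
position: [0.4584, -0.0576, 0.2047]
tool_rot: [-2.349, -0.486, -1.645]
wrist_force: [0.7, -1.0, 0.4]
width: 0.0851
gripper_force: 0.0
```

```bash
python3 -c "
from mv import *
mv(pot-z*.1013,Rt); mv(pot+z*.0187,Rt)"
```

```text
shift [-0.1125, -0.0026, 0.0419] turn [0.1, 0.0, -0.0] err 0.0 q [-1.09, -0.36, 2.41, 1.29, 1.35, -0.43]
shift [-0.1125, -0.0029, 0.1619] turn [0.1, 0.0, -0.0] err 0.0 q [-1.09, -0.36, 2.41, 1.29, 1.35, -0.43]
```

Emit:
{"api": "apply_moves", "payload": {
  "moves": [
    [100,-0.06,-0.003,0.02,0,0,0],
    [100,-0.113,-0.003,0.042,0,0,0],
    [100,-0.113,-0.003,0.042,0,0,0],
    [100,-0.113,-0.003,0.042,0,0,0]
  ]
}}

```text
time: 3.2
position: [0.4578, -0.0545, 0.0832]
tool_rot: [-2.349, -0.482, -1.644]
wrist_force: [-0.4, -0.3, -0.4]
width: 0.0853
gripper_force: 0.0
```

```bash
python3 -c "
from mv import *
import cv2
mv(pot+z*.0187,Rt); print(env.sense()['wrist_force'])
a=env.capture('scene')[140:320,140:380];c=env.capture('top')[100:320,180:420]
a=cv2.resize(a,(400,300));c=cv2.resize(c,(400,366))
o=np.zeros((366,800,3),np.uint8);o[:300,:400]=a;o[:,400:]=c;cv2.imwrite('pics/pre.png',o)"
```

```text
shift [0.0014, 0.0003, 0.1196] turn [0.1, -0.0, -0.2] err 0.0 q [-1.08, 0.0, 2.51, 1.42, 1.24, -0.9]
[-0.43873786 -0.28677554 -0.42988113]
```

View pics/pre.png

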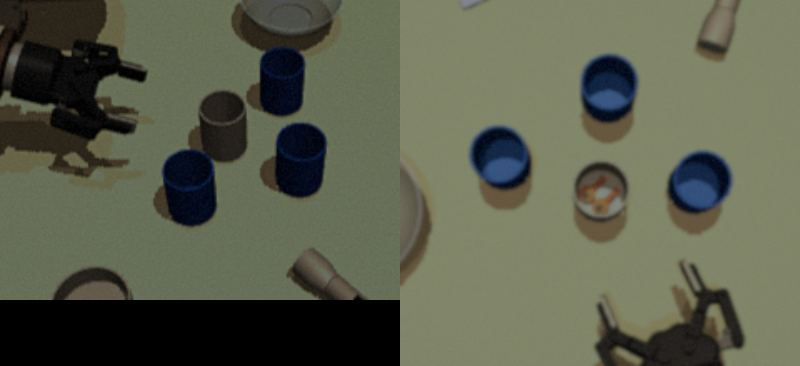

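The pot lies between the open fingers' lines, with keys visible in it. The right cup clears the finger path by about 20 px, so I advance and close.

Emit:
{"api": "apply_moves", "payload": {
  "moves": [
    [100,0,0,0.04,0,0,0],
    [100,0.001,0,0.08,0,0,0],
    [100,0.001,0,0.11,0,0,0],
    [100,0.001,0,0.12,0,0,0],
    [100,0.001,0,0.12,0,0,0]
  ]
}}

```text
time: 3.92
position: [0.5618, -0.0083, 0.0444]
tool_rot: [-2.347, -0.488, -1.646]
wrist_force: [-0.2, 0.5, 0.2]
width: 0.0851
gripper_force: 0.0
```

Emit:
{"api": "apply_moves", "payload": {
  "moves": [
    [0,0,0,0,0,0,0],
    [0,0,0,0,0,0,0],
    [0,0,0,0,0,0,0],
    [0,0,0,0,0,0,0],
    [0,0,0,0,0,0,0],
    [0,0,0,0,0,0,0]
  ],
  "newtons": 50
}}

```text
time: 4.68
position: [0.5617, -0.0092, 0.0446]
tool_rot: [-2.348, -0.486, -1.647]
wrist_force: [-6.7, -1.5, 9.2]
width: 0.0637
gripper_force: 55.2
```

```bash
python3 -c "
from mv import *
s=env.sense();print(s['width'],s['wrist_force'])
mv(s['position']+[0,0,.15],R.from_rotvec(s['tool_rot']))"
```

```text
0.06369064794564039 [-6.71349649 -1.50636059  9.22949439]
shift [0.141, 0.0001, -0.0511] turn [0.0, 0.0, 0.0] err 0.0 q [-0.68, 0.25, 2.38, 1.82, 1.03, -1.04]
```

Emit:
{"api": "apply_moves", "payload": {
  "moves": [
    [0,0.019,0,-0.007,0,0,0],
    [0,0.047,0,-0.017,0,0,0],
    [0,0.094,0,-0.034,0,0,0],
    [0,0.141,0,-0.051,0,0,0],
    [0,0.169,0,-0.061,0,0,0],
    [0,0.169,0,-0.061,0,0,0]
  ]
}}

```text
time: 5.42
position: [0.5621, -0.009, 0.2257]
tool_rot: [-2.349, -0.489, -1.65]
wrist_force: [-0.6, -0.2, -3.3]
width: 0.0631
gripper_force: 55.6
```

```bash
python3 -c "
from mv import *
s=env.sense();print(s['position'],s['width'],s['wrist_force'],s['joint_positions'])
cv=__import__('cv2');cv.imwrite('pics/lift.png',cv.resize(env.capture('scene')[60:300,120:400],(560,480)))
for az in (40,60):
  for t2 in(20,10):
   for phi in(135,150):
    Rd0=orient(az,t2);Rd=Rd0*R.from_euler('Z',phi,degrees=True)
    Rg=Rt
    pz=(Rd*Rg.inv()).apply([0,0,1]);zz=Rd.as_matrix()[:,2]
    mid=np.r_[b[:2]-pz[:2]*.05,.15]; x=mid+pz*.01+zz*.0187
    q,e=ik(x,Rd,s['joint_positions']);x0=x+[0,0,.05];q0,e0=ik(x0,Rd0,s['joint_positions'])
    print(az,t2,phi,pz.round(2),x.round(3),round(e,1),q.round(2),round(e0,1),q0.round(2))
"
```

```text
[ 0.56206683 -0.00895272  0.22572721] 0.06307339628033448 [-0.60160142 -0.22464817 -3.33147449] [-0.67559771 -0.23457738  2.27686514  1.44791914  0.99071036 -0.3519666 ]
40 20 135 [ 0.01 -0.86 -0.51] [0.536 0.312 0.139] 0.0 [ 0.13 -0.12  2.38  2.02  0.6   1.61] 0.0 [ 0.13 -0.21  2.33  1.81  0.55 -0.49]
40 20 150 [-0.16 -0.75 -0.65] [0.543 0.307 0.137] 0.0 [ 0.11 -0.11  2.38  2.01  0.61  1.88] 0.0 [ 0.11 -0.19  2.32  1.81  0.56 -0.5 ]
40 10 135 [ 0.08 -0.8  -0.59] [0.534 0.31  0.141] 0.0 [ 0.1  -0.04  2.47  2.3   0.84  1.31] 0.0 [ 0.1  -0.16  2.42  2.18  0.74 -0.87]
40 10 150 [-0.06 -0.67 -0.74] [0.54  0.305 0.139] 0.0 [ 0.08 -0.03  2.46  2.28  0.85  1.57] 0.0 [ 0.08 -0.14  2.41  2.16  0.76 -0.87]
60 20 135 [ 0.3  -0.81 -0.51] [0.52  0.314 0.139] 0.0 [-0.07 -0.02  2.29  1.58  1.01  1.73] 0.0 [-0.07 -0.1   2.24  1.49  1.01 -0.47]
60 20 150 [ 0.11 -0.75 -0.65] [0.528 0.311 0.137] 0.0 [-0.07 -0.    2.28  1.58  1.01  1.99] 0.0 [-0.07 -0.08  2.23  1.49  1.01 -0.47]
60 10 135 [ 0.35 -0.72 -0.59] [0.518 0.311 0.141] 0.0 [-0.11  0.06  2.36  1.77  1.17  1.5 ] 0.0 [-0.11 -0.04  2.32  1.71  1.15 -0.7 ]
60 10 150 [ 0.17 -0.65 -0.74] [0.525 0.308 0.139] 0.0 [-0.12  0.08  2.34  1.76  1.17  1.76] 0.0 [-0.12 -0.02  2.3   1.7   1.15 -0.7 ]
```

View pics/lift.png

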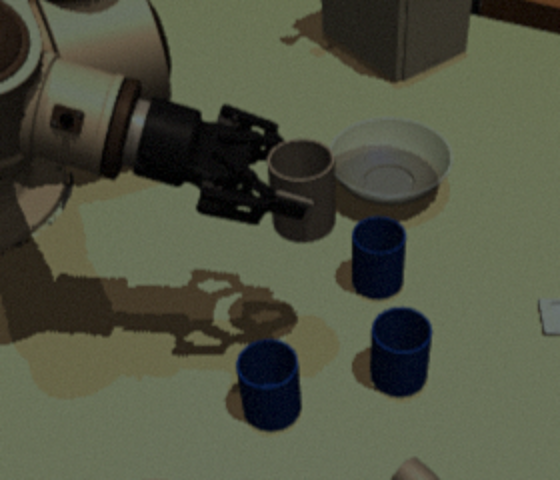

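```bash
cat >> mv.py <<'E'
Rd0=orient(60,20);Rd=Rd0*R.from_euler('Z',150,degrees=True)
pz=(Rd*Rt.inv()).apply([0,0,1]);zd=Rd.as_matrix()[:,2]
xd=np.r_[b[:2]-pz[:2]*.06,.135]+pz*.01+zd*.0187
E
python3 -c "
from mv import *
print(xd);mv(xd+[0,0,.08],Rd0)"
```

```text
[0.52643441 0.3189332  0.1221268 ]
shift [0.0135, -0.3148, 0.0988] turn [34.5, 0.0, -12.4] err 0.0 q [-0.68, -0.23, 2.28, 1.45, 0.99, -0.35]
```

Emit:
{"api": "apply_moves", "payload": {
  "moves": [
    [0,0.001,-0.03,0.009,3,0,-1],
    [0,0.003,-0.08,0.025,8,0,-3],
    [0,0.006,-0.13,0.041,14,0,-5],
    [0,0.008,-0.18,0.057,20,0,-7],
    [0,0.01,-0.23,0.072,25,0,-9],
    [0,0.012,-0.28,0.088,31,0,-11],
    [0,0.013,-0.315,0.099,34.5,0,-12.4],
    [0,0.013,-0.315,0.099,34.5,0,-12.4]
  ]
}}

```text
time: 6.48
position: [0.5254, 0.3209, 0.1993]
tool_rot: [-1.893, -1.094, -1.32]
wrist_force: [-0.1, -1.1, -2.1]
width: 0.0632
gripper_force: 56.1
```

```bash
python3 -c "
from mv import *
mv(xd+[0,0,.03],Rd0);mv(xd,Rd0)"
```

```text
shift [-0.0448, 0.0022, 0.015] turn [-0.3, 0.1, -0.2] err 0.0 q [-0.05, -0.02, 2.16, 1.5, 1.0, -0.46]
shift [-0.0729, 0.0023, 0.0253] turn [-0.3, 0.1, -0.2] err 0.0 q [-0.05, -0.02, 2.16, 1.5, 1.0, -0.46]
```

Emit:
{"api": "apply_moves", "payload": {
  "moves": [
    [0,-0.01,0,0.003,0,0,10],
    [0,-0.03,0.001,0.01,0,0,20],
    [0,-0.05,0.002,0.017,0,0,30],
    [0,-0.072,0.002,0.025,0,0,40],
    [0,-0.072,0.002,0.025,0,0,50],
    [0,-0.072,0.002,0.025,0,0,60],
    [0,-0.072,0.002,0.025,0,0,70],
    [0,-0.072,0.002,0.025,0,0,80]
  ]
}}

```text
time: 7.48
position: [0.5272, 0.3166, 0.1243]
tool_rot: [-1.916, 0.347, -0.459]
wrist_force: [0.5, 0.4, -2.2]
width: 0.0634
gripper_force: 56.2
```

Emit:
{"api": "apply_moves", "payload": {
  "moves": [
    [0,0,0,0,0,0,10],
    [0,0,0,0,0,0,20],
    [0,0,0,0,0,0,30],
    [0,0,0,0,0,0,40],
    [0,0,0,0,0,0,50],
    [0,0,0,0,0,0,60],
    [0,0,0,0,0,0,70],
    [0,0,0,0,0,0,70]
  ]
}}

```text
time: 8.48
position: [0.5273, 0.3168, 0.1246]
tool_rot: [-1.368, 1.37, 0.353]
wrist_force: [-0.4, -0.7, -0.8]
width: 0.063
gripper_force: 56.2
```

Emit:
{"api": "apply_moves", "payload": {
  "moves": [
    [0,0,0,0,0,0,0],
    [0,0,0,0,0,0,0],
    [0,0,0,0,0,0,0],
    [0,0,0,0,0,0,0],
    [0,0,0,0,0,0,0]
  ]
}}

```text
time: 9.1
position: [0.5274, 0.3178, 0.1255]
tool_rot: [-1.368, 1.368, 0.354]
wrist_force: [0.4, -0.3, -2.0]
width: 0.0633
gripper_force: 56.2
```

```bash
python3 -c "
from mv import *
import cv2
mv(xd,Rd);s=env.sense();Rc=R.from_rotvec(s['tool_rot']);print((Rc*Rt.inv()).apply([0,0,1]))
a=cv2.resize(env.capture('scene')[70:220,220:420],(400,300));c=cv2.resize(env.capture('top')[150:300,60:260],(400,300))
cv2.imwrite('pics/dump.png',np.hstack([a,c]))"
```

```text
shift [0.0019, 0.0027, 0.0016] turn [0.1, 0.1, -0.1] err 0.0 q [-0.06, 0.13, 2.21, 1.63, 1.0, 1.92]
[ 0.10726774 -0.75293972 -0.64928838]
```

View pics/dump.png

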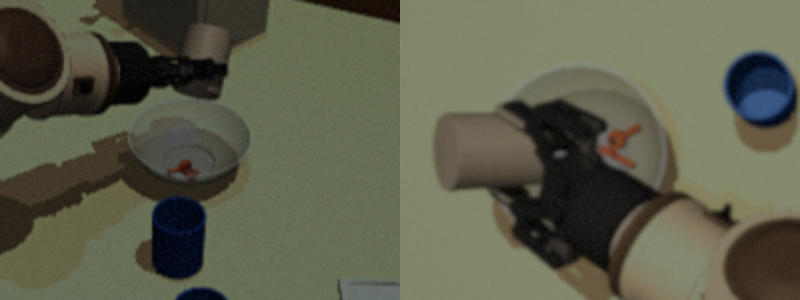

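Both copper keys lie in the bowl, at (620,145) in the right crop. The pot is inverted above it, so I reverse the path.

Emit:
{"api": "apply_moves", "payload": {
  "moves": [
    [0,0,0,0,0,0,-10],
    [0,0,0,0,0,0,-20],
    [0,0,0,0,0,0,-30],
    [0,0,0,0,0,0,-40],
    [0,0,0,0,0,0,-50],
    [0,0,0,0,0,0,-60],
    [0,0,0,0,0,0,-70],
    [0,0,0,0,0,0,-70]
  ]
}}

```text
time: 10.2
position: [0.5274, 0.3178, 0.1255]
tool_rot: [-1.917, 0.339, -0.463]
wrist_force: [0.5, -0.1, -1.9]
width: 0.0631
gripper_force: 56.2
```

Emit:
{"api": "apply_moves", "payload": {
  "moves": [
    [0,0,0,0,0,0,-10],
    [0,0,0,0,0,0,-20],
    [0,0,0,0,0,0,-30],
    [0,0,0,0,0,0,-40],
    [0,0,0,0,0,0,-50],
    [0,0,0,0,0,0,-60],
    [0,0,0,0,0,0,-70],
    [0,0,0,0,0,0,-80]
  ]
}}

```text
time: 11.2
position: [0.5274, 0.3178, 0.1255]
tool_rot: [-1.894, -1.094, -1.326]
wrist_force: [0.1, -0.7, -0.7]
width: 0.0632
gripper_force: 56.2
```

```bash
python3 -c "
from mv import *
mv(xd+[0,0,.09],Rd0)"
```

```text
shift [0.0816, -0.0016, -0.0291] turn [-0.1, -0.1, -0.1] err 0.0 q [-0.06, 0.13, 2.21, 1.63, 1.0, -0.7]
```

Emit:
{"api": "apply_moves", "payload": {
  "moves": [
    [0,0.03,0,-0.01,0,0,0],
    [0,0.065,0,-0.023,0,0,0],
    [0,0.082,-0.001,-0.029,0,0,0],
    [0,0.082,-0.001,-0.029,0,0,0]
  ]
}}

```text
time: 11.7
position: [0.5273, 0.3188, 0.2138]
tool_rot: [-1.894, -1.091, -1.326]
wrist_force: [-0.4, -0.1, -2.7]
width: 0.0632
gripper_force: 56.2
```

```bash
python3 -c "
from mv import *
g=np.array([.5617,-.0092,.0446]);Rg=R.from_rotvec([-2.348,-.486,-1.647])
mv(g+[0,0,.18],Rg)"
```

```text
shift [-0.0799, 0.1937, -0.255] turn [-34.5, 0.0, 12.3] err 0.0 q [-0.06, -0.05, 2.15, 1.48, 1.0, -0.42]
```

Emit:
{"api": "apply_moves", "payload": {
  "moves": [
    [0,-0.008,0.019,-0.025,-3.5,0,1.2],
    [0,-0.02,0.049,-0.064,-8.6,0,3.1],
    [0,-0.034,0.081,-0.107,-14.5,0,5.2],
    [0,-0.047,0.113,-0.149,-20.2,0,7.2],
    [0,-0.06,0.145,-0.191,-25.9,0,9.2],
    [0,-0.073,0.178,-0.234,-31.7,0,11.3],
    [0,-0.08,0.194,-0.255,-34.5,0,12.3],
    [0,-0.08,0.194,-0.255,-34.5,0,12.3]
  ]
}}

```text
time: 12.7
position: [0.562, -0.0107, 0.2226]
tool_rot: [-2.35, -0.482, -1.644]
wrist_force: [0.6, 0.2, -2.2]
width: 0.063
gripper_force: 56.3
```

```bash
python3 -c "
from mv import *
g=np.array([.5617,-.0092,.0446]);Rg=R.from_rotvec([-2.348,-.486,-1.647])
mv(g+[0,0,.02],Rg);mv(g+[0,0,.001],Rg)"
```

```text
shift [-0.1484, -0.0012, 0.0544] turn [0.0, 0.1, -0.2] err 0.0 q [-0.68, -0.23, 2.28, 1.45, 0.99, -0.35]
shift [-0.1662, -0.0012, 0.0609] turn [0.0, 0.1, -0.2] err 0.0 q [-0.68, -0.23, 2.28, 1.45, 0.99, -0.35]
```

Emit:
{"api": "apply_moves", "payload": {
  "moves": [
    [0,-0.05,0,0.018,0,0,0],
    [0,-0.1,-0.001,0.037,0,0,0],
    [0,-0.135,-0.001,0.05,0,0,0],
    [0,-0.15,-0.001,0.055,0,0,0],
    [0,-0.157,-0.001,0.057,0,0,0],
    [0,-0.162,-0.001,0.059,0,0,0],
    [0,-0.164,-0.001,0.06,0,0,0],
    [0,-0.164,-0.001,0.06,0,0,0]
  ]
}}

```text
time: 13.7
position: [0.5623, -0.0086, 0.0496]
tool_rot: [-2.348, -0.489, -1.646]
wrist_force: [-0.4, 0.4, -1.4]
width: 0.0631
gripper_force: 56.3
```

```bash
python3 -c "
from mv import *
import cv2
s=env.sense();print(s['position'],s['wrist_force'])
cv2.imwrite('pics/low.png',cv2.resize(env.capture('scene')[140:300,180:380],(600,480)))"
```

```text
[ 0.56229739 -0.00857669  0.04956619] [-0.42838941  0.42779912 -1.42630215]
```

View pics/low.png

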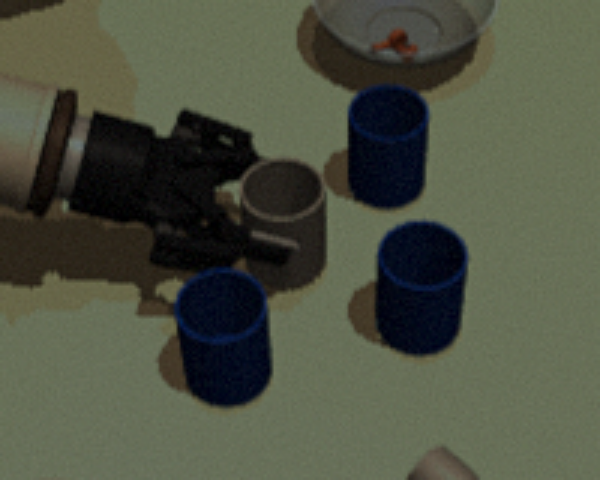

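The pot is upright and about 4–5 mm above its old place, at (284,225) in the crop. I lower it gently.

Emit:
{"api": "apply_moves", "payload": {
  "moves": [
    [0,-0.002,0,0.0007,0,0,0],
    [0,-0.003,0,0.001,0,0,0],
    [0,-0.004,0,0.0014,0,0,0],
    [0,-0.004,0,0.0014,0,0,0]
  ]
}}

```text
time: 14.25
position: [0.5621, -0.0086, 0.0449]
tool_rot: [-2.348, -0.489, -1.646]
wrist_force: [0.1, 0.1, -2.2]
width: 0.0636
gripper_force: 56.3
```

Emit:
{"api": "apply_moves", "payload": {
  "moves": [
    [0,-0.001,0,0.0003,0,0,0],
    [0,-0.001,0,0.0003,0,0,0],
    [0,-0.001,0,0.0003,0,0,0]
  ]
}}

```text
time: 14.62
position: [0.5623, -0.0086, 0.0446]
tool_rot: [-2.347, -0.489, -1.648]
wrist_force: [-4.7, -0.2, 6.8]
width: 0.0633
gripper_force: 56.8
```

Emit:
{"api": "apply_moves", "payload": {
  "moves": [
    [50,0,0,0,0,0,0],
    [85,0,0,0,0,0,0],
    [100,0,0,0,0,0,0],
    [100,0,0,0,0,0,0],
    [100,0,0,0,0,0,0],
    [100,0,0,0,0,0,0]
  ]
}}

```text
time: 15.38
position: [0.562, -0.0086, 0.0439]
tool_rot: [-2.348, -0.489, -1.646]
wrist_force: [0.4, 0.7, -0.1]
width: 0.0855
gripper_force: 0.0
```

Emit:
{"api": "apply_moves", "payload": {
  "moves": [
    [100,0,0,-0.03,0,0,0],
    [100,0,0,-0.08,0,0,0],
    [100,0,0,-0.13,0,0,0],
    [100,0,0,-0.13,0,0,0],
    [100,0.04,0,-0.14,0,0,0],
    [100,0.08,0,-0.15,0,0,0],
    [100,0.08,0,-0.15,0,0,0]
  ]
}}

```text
time: 16.25
position: [0.4586, -0.0536, 0.173]
tool_rot: [-2.348, -0.495, -1.651]
wrist_force: [0.1, -0.5, -0.4]
width: 0.0857
gripper_force: 0.0
```

```bash
python3 - <<'E'
from h import *
s=env.sense();print(s['position'],s['wrist_force'])
im={n:env.capture(n) for n in C}
for n in C:
    for x,l,d in(((.5455,-.017),"pot_mid",(.032,.032,.08)),((.523,.266),"bowl",(.04,.085,.055))):
        pr=stats(hull(n,*x,0,*d));print(n,l,pr.round(1),[mstats(r["pixels"]) for r in env.masks_of(n,l) if abs(mstats(r["pixels"])-pr).sum()<40])
a=cv2.resize(im["scene"][100:290,220:420],(400,380));c=cv2.resize(im["top"][130:320,90:390],(400,253))
o=np.zeros((380,800,3),np.uint8);o[:,:400]=a;o[:253,400:]=c;cv2.imwrite('pics/end.png',o)
E
```

```text
[ 0.45861274 -0.05363256  0.17298068] [ 0.07736732 -0.4815891  -0.39288573]
scene pot_mid [258.6 288.  193.6 237.8] [array([259.5, 288.5, 193.5, 237.5])]
scene bowl [283.  346.8 117.9 162.5] [array([283.5, 346.5, 118.5, 161.5])]
top pot_mid [282.4 318.  195.1 233.5] [array([282.5, 317.5, 194.5, 231.5])]
top bowl [101.3 192.8 180.6 272.1] [array([101.5, 192.5, 179.5, 272.5])]
```

View pics/end.png

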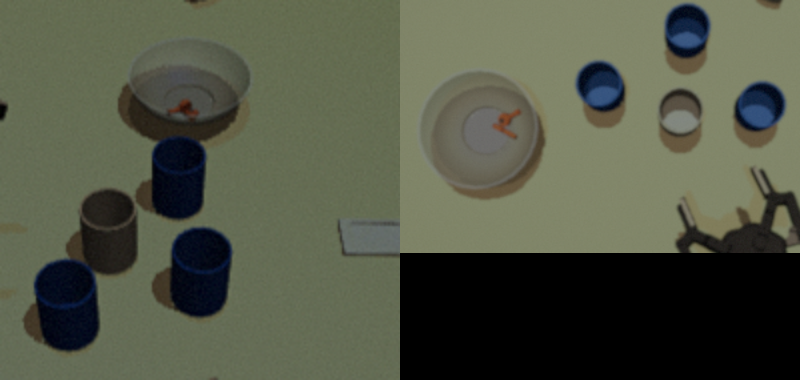

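The empty pot stands upright in its old place. Both keys are in the bowl, the bowl has not moved, and the gripper is clear.

```bash
python3 -c "
from bench import env
print(env.hand_in())"
```

```text
the job is handed in; nothing more can be done
None
```

I tipped both keys into the glass bowl, stood the empty pot upright back where it was, let go of it and handed the job in at about 16.5 s; the final camera check showed pot and bowl within a pixel or two of their starting places, and the hand-in gave no verdict.

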